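# Lock the vent filter into the cam-arm coupler

### The arm

A 6-joint arm with a two-finger parallel gripper is mounted at the origin on a cart in front of the work surface, level with it; the furniture and walls round the work are solid. World frame = base frame: x ahead of the robot, y to its left, z up, the work surface at z = 0. Lengths are in m, angles in rad, forces in N, time in s.
With the tool pointing down it reaches from about 0.225 to 0.875 m from the base axis. Payload 3.4 kg.
Tool frame: the origin (TCP) lies between the finger pads; the fingertips stand 11 mm ahead of it and the grasp point (between the pads) lies 8 mm behind it; z points along the fingers, y is the line along which they close (so a half turn about z gives the same grasp; the last joint's range is limited). The gripper opens to 85 mm and grips with 20 to 120 N. Pads are 22 mm wide; open, the fingers measure 114 mm over their backs; the gripper's body (76 mm by 85 mm) begins 54 mm behind the grasp point. The pads swing forward as they close: fully open they stand 13 mm farther back than shut.
Start: joints at [-1.377, 0.276, 1.505, -0, 1.361, -0.121], TCP at [0.178, -0.547, 0.242] pointing down, gripper open.
Joint ranges: [-2.89, 2.89], [-0.75, 2.08], [0.22, 2.7], [-1.18, 4.32], [0.11, 2.71], [-2.7, 2.7]. Speed limits (rad/s): [2.57, 2.57, 3.14, 3.14, 3.14, 3.14].

### API

Orientations are given as a unit quaternion [w, x, y, z].
In Python, from rig import manip, imaging gives the robot as it stands. The module is installed in compiled form; this text tells all that it offers.
- The arm moves only by the tool jog_arm, never from a script. Its argument "deltas" is one flat list of numbers, 7 for each row, row after row: the turn, a rotation vector about the world's x, y, z in degrees, then the shift along the world's x, y, z in mm, then the opening, from 0 (shut) to 1 (fully open). In form: [ax, ay, az, tx, ty, tz, gripper, ax, ay, az, tx, ty, tz, gripper, ...]. A call has 1 to 20 rows; each row is the pose to reach, as a shift and turn from the pose commanded when the call began; what a row does not reach only later rows make up. A row lasts 1/10 s, in which the tool goes at most 50 mm and 8.59 degrees, less where a joint would pass 70% of its speed; a pose out of reach is approached as far as the arm can. A call with a gripper value outside its range is refused whole. The fingers move at their own pace and stop on an object; "grip_force" is the grip in N (left out, the last holds). Time passes only in rows, so rows that repeat a pose let the fingers close. It gives the time, the measured TCP pose, the force, the opening and the grip force at its end, in the units of the state.
- manip.get_state(): the state, without advancing time (a new reading comes with each control period).
- imaging.get_image(name): name is "scene" or "top" or "wrist"; returns the picture (384x512x3 uint8, blue, green, red); there is no depth.
- imaging.calibration(name): a dict with "mtx" (3x3 intrinsics, pixels), "cam_to_world" (4x4, takes a point from camera to world coordinates). Camera axes: x right, y down, z forward; pixel columns grow to the right and rows downward; lengths in m; the calibration is good to about 2 mm. The wrist camera is an equidistant fisheye: a pixel r from the principal point sees the ray r / f radians off the axis. A picture is of the moment at which its call begins: read the wrist's pose just before it. calibration takes no time and is no camera call; for the wrist camera it gives the pose at the moment of the call.
- manip.sign_off(): hands the job in; it is judged then, once.
The state is a dict: "clock": time; "qpos": joint angles; "qd": joint speeds; "effort": joint torques, N m; "position": TCP position; "ee_rot": TCP orientation; "contact_force": force on the tool from outside, world axes, zero at the start; "moment": the same for the moment, N m; "width": finger opening in m; "gripper_force": force on a finger pad.
Only numpy, scipy, OpenCV 4.12 (cv2) and the standard library are available. Lean on these libraries where they do the work, as an engineer would, in place of code of your own. Each camera call takes 0.05 s, during which the arm holds its last target. There are 200 camera calls.

### The job

Stand the white vent filter, steel foot down, in the mouth of the cam-arm coupler, then swing the blue and the red cam arm down together, a part of the way on each in turn so that neither ever runs more than about a third of its travel ahead, until both are against their stops and the filter is drawn down and locked. Feel for the stops and press the arms gently, never with more than about 30 N, and leave the other things on the bench alone.

Things in the scene. Friction and masses are not known exactly. Their poses are not given: they have to be found in the camera images.
- coupler_mouth (a point): centre of the mouth of the fixed upright metal coupler, 75 mm above the bench, on a 120 x 100 x 12 mm steel plate. z is up along the bore, +y points to the blue arm, -y to the red, +x to the outlet stub. Outer diameter 48 mm. Round bore 38 mm wide; 40 mm down lies a spring-backed gasket (5 N/mm, travel 7 mm). Arms are hinged 24.5 mm from the bore axis, 7.6 mm below the mouth, axis along x
- cam_left_tab (a point): blue tab at the end of the brass cam arm on the coupler's +y side: centre of the tab's outer (upper) face, 55 mm from the hinge along the arm and 3.5 mm above the arm's middle line; the tab is 26 x 26 x 7 mm and the arm ends 69 mm from the hinge
- cam_right_tab (a point): red tab on the coupler's -y side, otherwise the same as the blue one
- cam_left (a joint): angle of the blue arm, rad: 0 = outward and 45 degrees up, 0.785 = level, 1.25 = hard stop, 27 degrees below level. Push it down from above on its tab; it takes about 8 to 18 N there, most near the end, and stays where it is left. Its cam lobe enters the groove of the filter's foot and draws the filter down in the second half of the swing
- cam_right (a joint): the same for the red cam arm
- filter_grip (a point): centre of the filter's white round body where it is gripped (35 mm diameter, vertical axis z up), 70 mm above the underside of its foot. 92 mm tall overall, steel foot 36 mm across, about 0.18 kg, standing loose and upright on the bench. The foot has a chamfered lower edge (28 mm across at the bottom) and a groove 14 to 34 mm above the underside
- filter_foot (a point): centre of the underside of the filter's steel foot. Put in place and released, it rests on the gasket about 40 mm below the mouth; locked, it is about 42 mm below the mouth
- wash_bottle: white wash bottle with red spout, 192 mm tall, standing loose behind the coupler; bystander, origin at its underside
- bottle_white: white bottle, 39 mm across, 150 mm tall, standing loose; bystander, origin at its underside
- tape_roll: flat beige tape roll, 62 mm across, 19 mm high, loose; bystander, origin at its underside
- dropper_red: small white dropper bottle with red cap, 25 mm across, 73 mm tall, standing loose; bystander, origin at its underside
Mind the look-alikes: they are no part of the job. There is more than one size of the part that bears coupler_mouth; the job needs the larger.

How it is judged:
By the outcome, as a careful person would: the job done as asked, in the order asked, and still so for the second after the job is handed in, with the robot touching nothing.
It also fails if it takes over 70 s, if anything falls off the work surface, if the arm or the gripper's body presses on something with over 40 N, if the wrist force passes 120 N, or if a joint passes its speed limit or range.

## Working session

There is one attempt and no reset: what is moved stays moved. The work goes in short steps, Python scripts to look and compute and a tool call to move; the robot and the scene stay as the last step left them, time stands still between calls to the robot, and variables do not carry over. Pictures are saved under pics/ and viewed, at most 12 in all, crops included, and the job is handed in when it is done.

Besides the shell and the picture viewer there is one more tool, called by a JSON object that holds its "method" and its "body". jog_arm: Moves the arm, as the interface text tells. Its arguments: {"type":"object","properties":{"deltas":{"type":"array"},"grip_force":{"type":"number"}},"required":["deltas"]}

```bash
mkdir -p pics
python3 - <<'E'
from rig import manip, imaging
import cv2,numpy as np
for n in("scene","top"):
    cv2.imwrite(f"pics/{n}0.png",imaging.get_image(n)); c=imaging.calibration(n); print(n,np.round(c["mtx"],1).tolist(),np.round(c["cam_to_world"],4).tolist())
s=manip.get_state();print(s["clock"],s["position"],s["ee_rot"],s["contact_force"])
E
```

```text
scene [[471.2, 0.0, 258.1], [0.0, 471.2, 191.9], [0.0, 0.0, 1.0]] [[-0.4881, -0.4537, 0.7456, -0.4523], [-0.8726, 0.2359, -0.4277, 0.4257], [0.0181, -0.8593, -0.5111, 0.8024], [0.0, 0.0, 0.0, 1.0]]
top [[395.7, 0.0, 255.7], [0.0, 395.7, 193.2], [0.0, 0.0, 1.0]] [[-0.0389, -0.9783, 0.2035, 0.3527], [-0.9992, 0.0386, -0.0052, -0.146], [-0.0027, -0.2036, -0.9791, 1.2401], [0.0, 0.0, 0.0, 1.0]]
0.1 [ 0.17793724 -0.54629619  0.24150098] [-8.55309117e-04  9.87636245e-01  1.56760692e-01 -3.30887589e-05] [ 0.24621636 -0.21285376  1.31371166]
```

View pics/scene0.png

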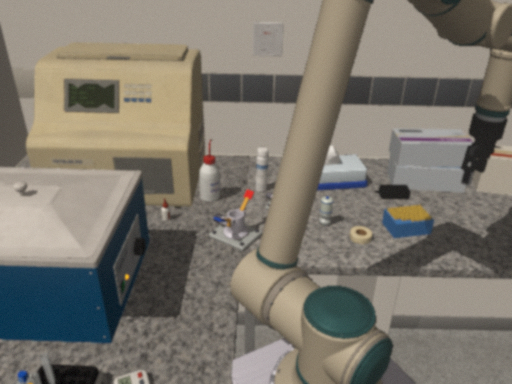

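View pics/top0.png

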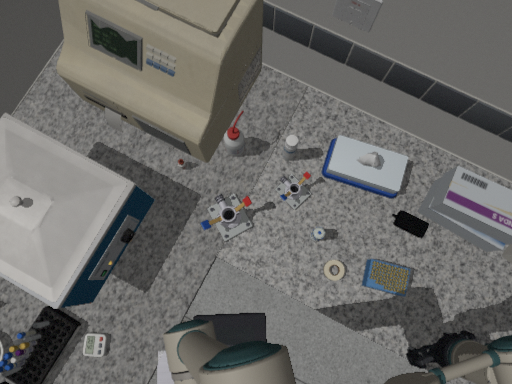

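Run:
```python
import cv2
t=cv2.imread("pics/top0.png");cv2.imwrite("pics/c1.png",cv2.resize(t[120:260,190:350],None,fx=5,fy=4.25*5/4.25*0.8571,interpolation=cv2.INTER_CUBIC) if 0 else cv2.resize(t[130:250,190:350],None,fx=5,fy=5,interpolation=cv2.INTER_CUBIC))
s=cv2.imread("pics/scene0.png");cv2.imwrite("pics/c2.png",cv2.resize(s[150:255,200:340],None,fx=5.7,fy=5.7,interpolation=cv2.INTER_CUBIC))
```

```text
(no output)
```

View pics/c1.png

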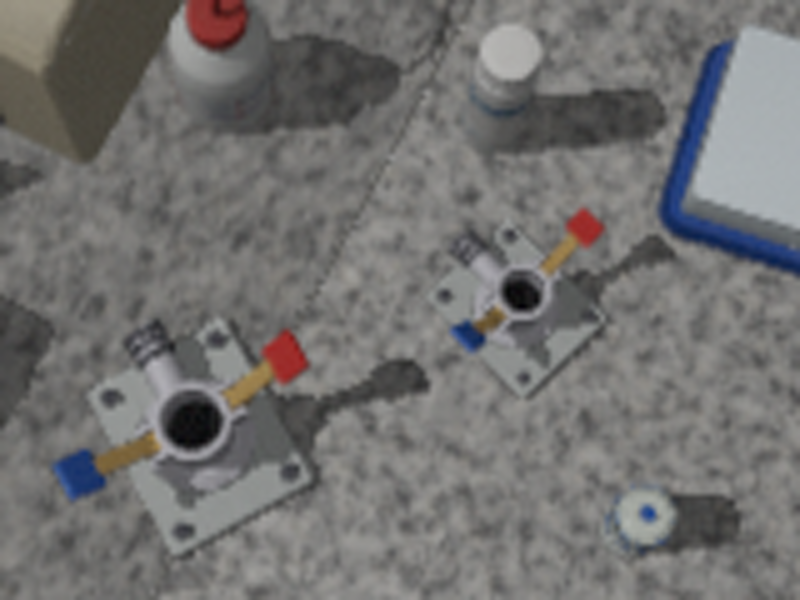

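View pics/c2.png

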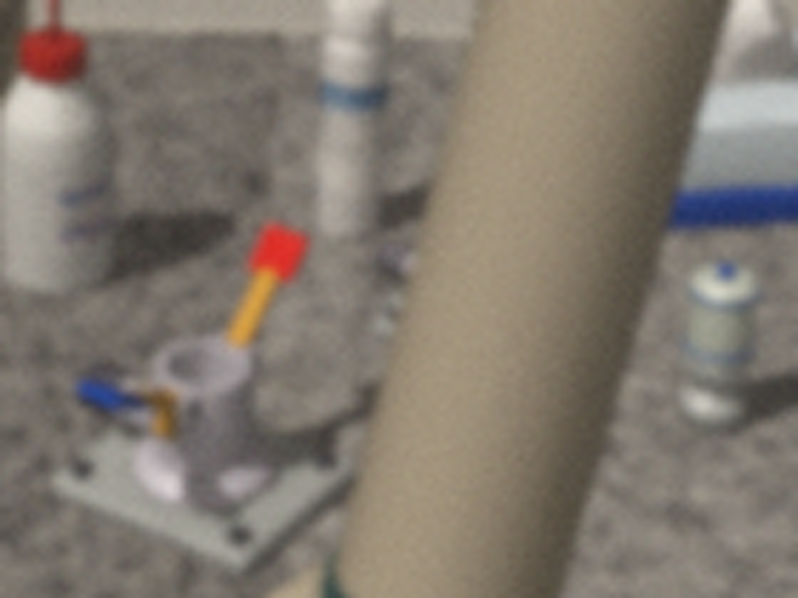

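The large coupler is at top pixel (229,214), with a mouth about 16 px wide. That fits the 48 mm one; the look-alike at (294,188) is about 11 px. The filter is at top (320,232), white with a steel foot and a blue dot. The others don't fit: (292,142) is the tall white bottle and (181,162) the dropper. Both crops confirm this. The blue arm looks lower than the red one, so I'll measure both.

```bash
cat > h.py <<'E'
import cv2,numpy as np
from rig import manip, imaging
def ray(n,u,v,c=None):
    c=c or imaging.calibration(n);K=c["mtx"];T=np.array(c["cam_to_world"])
    d=np.array([(u-K[0][2])/K[0][0],(v-K[1][2])/K[1][1],1.])
    if n=="wrist":
        r=np.hypot(d[0],d[1]);d=np.array([*(d[:2]/max(r,1e-9)*np.sin(r)),np.cos(r)])
    return T[:3,3],T[:3,:3]@d
def onz(n,u,v,z,c=None):
    o,d=ray(n,u,v,c);return o+d*(z-o[2])/d[2]
def tri(a,b):
    A=np.zeros((3,3));y=np.zeros(3);P=[]
    for o,d in(a,b):
        d=d/np.linalg.norm(d);M=np.eye(3)-np.outer(d,d);A+=M;y+=M@o;P.append((o,M))
    x=np.linalg.solve(A,y);return x,[np.linalg.norm(M@(x-o))*1e3 for o,M in P]
def blobs(im,col,box,amin=3):
    x0,y0,x1,y1=box;h=cv2.cvtColor(im[y0:y1,x0:x1],cv2.COLOR_BGR2HSV)
    m={"red":cv2.inRange(h,(0,150,90),(6,255,255))|cv2.inRange(h,(172,150,90),(180,255,255)),
       "blue":cv2.inRange(h,(105,130,50),(130,255,255)),
       "dark":cv2.inRange(h,(0,0,0),(180,255,60))}[col]
    n,l,s,c=cv2.connectedComponentsWithStats(m)
    return [(int(s[i,4]),np.round(c[i]+[x0,y0],1).tolist(),s[i,2:4].tolist()) for i in range(1,n) if s[i,4]>=amin]
E
python3 - <<'E'
from h import *
t=cv2.imread("pics/top0.png");s=cv2.imread("pics/scene0.png")
for c,b in(("red",(235,190,260,215)),("blue",(195,210,220,235)),("dark",(215,200,243,230)),("blue",(310,225,330,240))): print("top",c,blobs(t,c,b))
for c,b in(("red",(238,185,262,205)),("blue",(208,208,232,228)),("blue",(318,190,336,206))): print("scene",c,blobs(s,c,b,2))
print("mouth",onz("top",190+193/5,130+418/5,.075))
print("filt top/foot",onz("top",190+648/5,130+513/5,.092))
print("mouth scene",onz("scene",200+203/5.7,150+365/5.7,.075),"filter",onz("scene",200+727/5.7,150+270/5.7,.094))
E
```

```text
top red [(50, [246.6, 200.8], [8, 10])]
top blue [(58, [205.3, 224.5], [10, 10])]
top dark [(85, [228.2, 214.3], [11, 10])]
top blue [(4, [319.5, 232.5], [2, 2])]
scene red [(57, [248.6, 193.8], [10, 9])]
scene blue [(19, [217.4, 218.7], [8, 4])]
scene blue []
mouth [ 0.53614492 -0.06919632  0.075     ]
filt top/foot [ 0.46737194 -0.33284963  0.092     ]
mouth scene [ 0.53239971 -0.06814316  0.075     ] filter [ 0.4612495  -0.33080224  0.094     ]
```

Run:
```python
from h import *
R=tri(ray("top",247,201),ray("scene",248.8,194));B=tri(ray("top",205.6,224.5),ray("scene",217.6,219))
print(R,B)
m=np.array([.5345,-.0687,.067]);
for p in(R[0],B[0]):
    d=p-m;r=np.hypot(*d[:2]);print(r*1e3,d[2]*1e3,np.degrees(np.arctan2(d[1],d[0])),np.degrees(np.arctan2(d[2],r-.0245)))
```

```text
(array([ 0.56566257, -0.12654597,  0.10655242]), [np.float64(0.9020577673951542), np.float64(0.9020577673950968)]) (array([ 0.50423259, -0.00173312,  0.09568464]), [np.float64(1.3857741238985564), np.float64(1.3857741238986157)])
65.70587287034533 39.552424526320436 -61.68792448559444 43.82708797917999
73.48931548006885 28.684640711771582 114.32181977768451 30.350189352715294
```

{"method": "jog_arm", "body": {"deltas": [0,0,98,288,214,18,0.65,0,0,98,288,214,18,0.65,0,0,98,288,214,18,0.65,0,0,98,288,214,18,0.65,0,0,98,288,214,18,0.65,0,0,98,288,214,18,0.65,0,0,98,288,214,18,0.65,0,0,98,288,214,18,0.65,0,0,98,288,214,18,0.65,0,0,98,288,214,18,0.65,0,0,98,288,214,18,0.65,0,0,98,288,214,18,0.65,0,0,98,288,214,18,0.65,0,0,98,288,214,18,0.65,0,0,98,288,214,18,0.65]}}

```text
clock: 1.6
position: [0.4659, -0.3327, 0.2601]
ee_rot: [-0.0, 0.53, 0.848, 0.0]
contact_force: [-0.7, -0.1, 0.2]
width: 0.0556
gripper_force: 0.0
```

Run:
```python
from h import *
c=imaging.calibration("wrist");im=imaging.get_image("wrist");cv2.imwrite("pics/w1.png",im)
s=manip.get_state();print(s["clock"],s["position"],s["ee_rot"],s["qpos"],s["width"],s["contact_force"])
print(np.round(c["mtx"],1).tolist(),np.round(c["cam_to_world"],3).tolist())
```

```text
1.65 [ 0.46595843 -0.33277486  0.26020229] [-8.78190187e-05  5.30001804e-01  8.47996508e-01  6.06080119e-05] [-7.41731916e-01  2.63048791e-01  1.47864958e+00  8.84903693e-05
  1.40008906e+00 -1.19533789e+00] 0.05559902480076099 [ 0.55955051 -0.39454519  0.25828121]
[[297.3, 0.0, 254.3], [0.0, 297.3, 191.3], [0.0, 0.0, 1.0]] [[0.9, 0.417, 0.129, 0.434], [0.437, -0.86, -0.263, -0.267], [0.001, 0.293, -0.956, 0.393], [0.0, 0.0, 0.0, 1.0]]
```

View pics/w1.png

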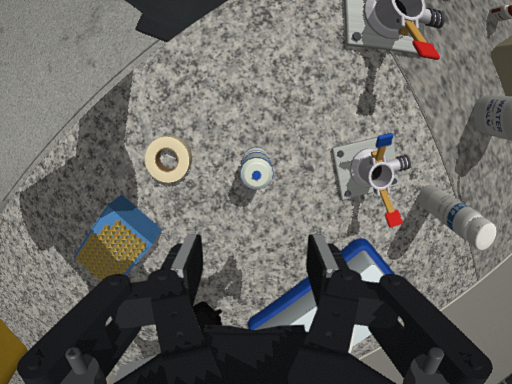

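The filter's blue cap dot is at about (256,175), and the small coupler is at (381,172). I'll cast the filter onto z = 0.092.

Run:
```python
from h import *
im=cv2.imread("pics/w1.png");b=blobs(im,"blue",(245,163,270,188));print(b)
h=cv2.cvtColor(im,cv2.COLOR_BGR2HSV)[155:200,235:280]
m=cv2.inRange(h,(0,0,165),(180,60,255));n,l,s,c=cv2.connectedComponentsWithStats(m);i=1+np.argmax(s[1:,4]);print(s[i],c[i]+[235,155])
for z in(.092,.095): print(onz("wrist",*b[0][1],z),onz("wrist",*(c[i]+[235,155]),z))
for uv in((167,160),(381,172)):print(onz("wrist",*uv,.02))
```

```text
[(55, [256.1, 174.9], [9, 9])]
[  6   3  35  29 604] [256.99834437 171.36092715]
[ 0.46847538 -0.33279804  0.092     ] [ 0.4676529  -0.32898149  0.092     ]
[ 0.46813216 -0.33213949  0.095     ] [ 0.46731788 -0.32836097  0.095     ]
[ 0.3624399  -0.38094939  0.02      ]
[ 0.62854242 -0.26874139  0.02      ]
```

{"method": "jog_arm", "body": {"deltas": [0,0,0,2,0,-40,0.65,0,0,0,2,0,-80,0.65,0,0,0,2,0,-115,0.65,0,0,0,2,0,-145,0.65,0,0,0,2,0,-170,0.65,0,0,0,2,0,-188,0.65,0,0,0,2,0,-198,0.65,0,0,0,2,0,-198,0.65,0,0,0,2,0,-198,0.3,0,0,0,2,0,-198,0.3,0,0,0,2,0,-198,0.3,0,0,0,2,0,-198,0.3,0,0,0,2,0,-198,0.3,0,0,0,2,0,-198,0.3], "grip_force": 40}}

```text
clock: 3.05
position: [0.4688, -0.3335, 0.0636]
ee_rot: [0.001, 0.53, 0.848, -0.0]
contact_force: [-0.1, -0.4, 6.0]
width: 0.034
gripper_force: 40.4
```

{"method": "jog_arm", "body": {"deltas": [0,0,0,0,0,15,0.3,0,0,0,0,0,45,0.3,0,0,0,0,0,90,0.3,0,0,0,8,20,130,0.3,0,0,0,24,60,160,0.3,0,0,0,40,100,180,0.3,0,0,0,56,140,190,0.3,0,0,0,70,175,198,0.3,0,0,0,82,200,198,0.3,0,0,0,87,213,198,0.3,0,0,0,87,213,198,0.3,0,0,0,87,213,198,0.3,0,0,0,87,213,198,0.3]}}

```text
clock: 4.35
position: [0.5544, -0.1212, 0.2599]
ee_rot: [-0.0, 0.53, 0.848, -0.001]
contact_force: [0.1, -0.0, -1.1]
width: 0.0339
gripper_force: 40.2
```

Run:
```python
from h import *
im=imaging.get_image("wrist");cv2.imwrite("pics/w2.png",im)
s=manip.get_state();print(s["clock"],s["position"],s["ee_rot"],s["width"],s["contact_force"])
```

```text
4.4 [ 0.55443317 -0.12118575  0.25998358] [-2.68880860e-04  5.30391633e-01  8.47752601e-01 -4.13591603e-04] 0.03417215141753529 [-1.07594465  0.83908726 -2.26233038]
```

View pics/w2.png

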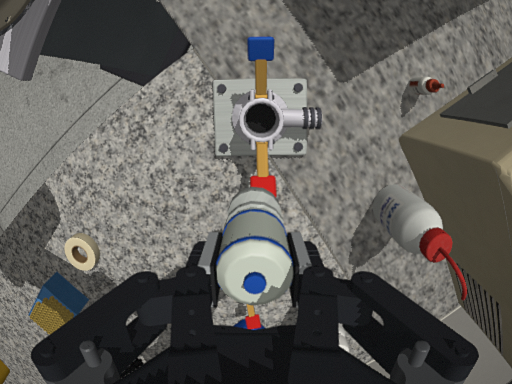

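The mouth ring is at about (262,119), the blue tab at (261,48), the red tab at (264,186) and the held filter's cap dot at (254,282). The outlet stub points right, as expected.

Run:
```python
from h import *
im=cv2.imread("pics/w2.png");c=imaging.calibration("wrist")
h=cv2.cvtColor(im,cv2.COLOR_BGR2HSV);x0,y0=235,92;g=h[y0:148,x0:290]
m=cv2.inRange(g,(0,0,0),(180,255,75));n,l,s,cc=cv2.connectedComponentsWithStats(m);i=l[119-y0,262-x0];print("bore",s[i],cc[i]+[x0,y0])
cn=max(cv2.findContours((l==i).astype(np.uint8),0,1)[0],key=len);e=cv2.fitEllipse(cv2.convexHull(cn));print(e)
b=np.array(e[0])+[x0,y0]
m=cv2.inRange(g,(0,0,175),(180,60,255));cn=max(cv2.findContours(m,0,1)[0],key=cv2.contourArea);print("ring",cv2.boundingRect(cn),cv2.minEnclosingCircle(cn))
print("mouth",onz("wrist",*b,.075,c),onz("wrist",262,119,.075,c))
d=blobs(im,"blue",(240,270,270,296));print(d,onz("wrist",*d[0][1],.290,c),onz("wrist",*d[0][1],.293,c))
for q in(blobs(im,"blue",(245,34,278,62)),blobs(im,"red",(248,172,280,200))):print(q)
cv2.imwrite("pics/c3.png",cv2.resize(im[30:230,190:340],None,fx=3,fy=3,interpolation=cv2.INTER_CUBIC))
```

```text
bore [ 10  11  34  30 766] [261.345953   117.73629243]
((26.55071258544922, 25.862199783325195), (29.51795196533203, 33.55142593383789), 100.79702758789062)
ring (1, 0, 54, 56) ((32.087921142578125, 25.204601287841797), 33.39786911010742)
mouth [ 0.53660211 -0.06624092  0.075     ] [ 0.53756568 -0.0671274   0.075     ]
[(371, [254.4, 282.7], [22, 22])] [ 0.5537404  -0.11902341  0.29      ] [ 0.55283452 -0.11715547  0.293     ]
[(589, [260.5, 47.9], [26, 24])]
[(330, [264.1, 182.9], [26, 22])]
```

View pics/c3.png

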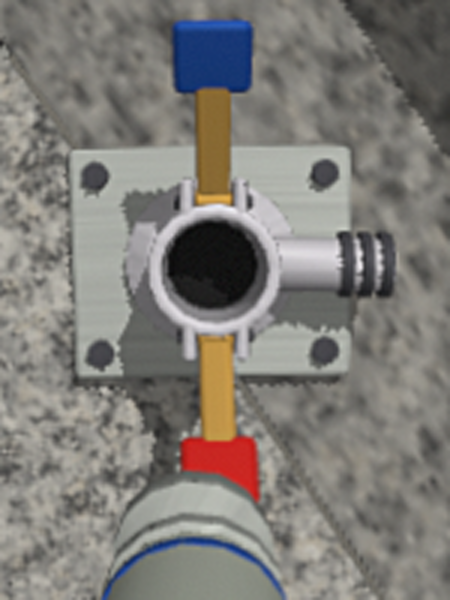

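{"method": "jog_arm", "body": {"deltas": [0,0,0,-8,20,0,0.3,0,0,0,-18,45,0,0.3,0,0,0,-18,51,0,0.3,0,0,0,-18,51,-40,0.3,0,0,0,-18,51,-75,0.3,0,0,0,-18,51,-95,0.3,0,0,0,-18,51,-105,0.3,0,0,0,-18,51,-105,0.3,0,0,0,-18,51,-105,0.3,0,0,0,-18,51,-105,0.3]}}

```text
clock: 5.4
position: [0.5382, -0.0692, 0.1568]
ee_rot: [0.002, 0.53, 0.848, 0.0]
contact_force: [-0.3, 0.4, -1.7]
width: 0.0339
gripper_force: 40.2
```

Run:
```python
from h import *
s=manip.get_state();print(s["clock"],s["position"],s["contact_force"],s["moment"])
t=imaging.get_image("top");s=imaging.get_image("scene");w=imaging.get_image("wrist")
a=cv2.resize(s[160:250,195:275],(480,540),interpolation=cv2.INTER_CUBIC);b=w[40:340,180:340]
cv2.imwrite("pics/c4.png",np.hstack([a,cv2.resize(b,(288,540),interpolation=cv2.INTER_CUBIC)]))
```

```text
5.4 [ 0.5381604  -0.06919382  0.15681593] [-0.31917037  0.40916806 -1.67972499] [-0.05521485  0.01836054  0.00308407]
```

View pics/c4.png

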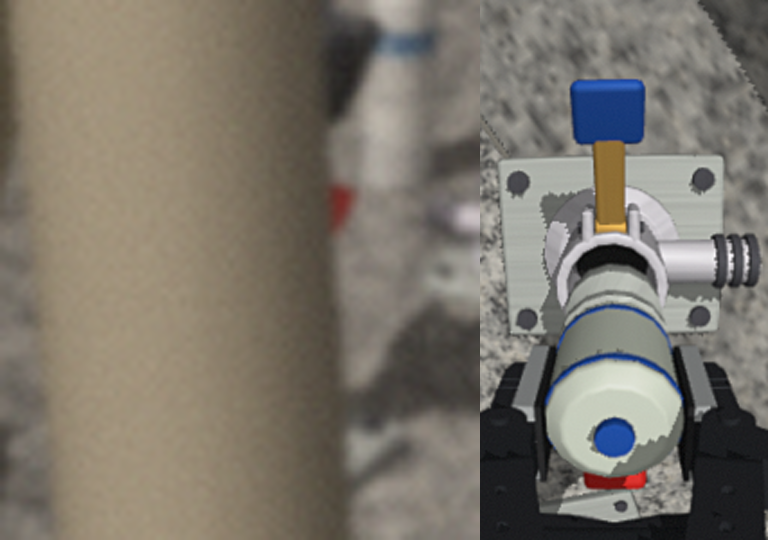

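The filter is over the mouth, about 1 mm off towards the stub. I'll correct that and lower it while watching the forces.

{"method": "jog_arm", "body": {"deltas": [0,0,0,-1,-0.5,-6,0.3,0,0,0,-1,-0.5,-12,0.3,0,0,0,-1,-0.5,-17,0.3,0,0,0,-1,-0.5,-21,0.3,0,0,0,-1,-0.5,-24,0.3,0,0,0,-1,-0.5,-26,0.3,0,0,0,-1,-0.5,-26,0.3,0,0,0,-1,-0.5,-26,0.3]}}

```text
clock: 6.35
position: [0.5364, -0.0692, 0.1293]
ee_rot: [0.0, 0.53, 0.848, 0.0]
contact_force: [1.5, 0.8, -1.8]
width: 0.0334
gripper_force: 40.1
```

{"method": "jog_arm", "body": {"deltas": [0,0,0,0,0,-3,0.3,0,0,0,0,0,-6,0.3,0,0,0,0,0,-9,0.3,0,0,0,0,0,-12,0.3,0,0,0,0,0,-14,0.3,0,0,0,0,0,-14,0.3]}}

```text
clock: 6.95
position: [0.5364, -0.0692, 0.115]
ee_rot: [0.0, 0.53, 0.848, 0.0]
contact_force: [2.2, 0.6, -1.7]
width: 0.0338
gripper_force: 40.2
```

{"method": "jog_arm", "body": {"deltas": [0,0,0,0,0,-4,0.3,0,0,0,0,0,-8,0.3,0,0,0,0,0,-11,0.3,0,0,0,0,0,-14,0.3,0,0,0,0,0,-16,0.3,0,0,0,0,0,-17,0.3,0,0,0,0,0,-17,0.3]}}

```text
clock: 7.65
position: [0.5364, -0.0692, 0.0984]
ee_rot: [0.0, 0.53, 0.848, 0.0]
contact_force: [5.0, 1.7, 0.6]
width: 0.0337
gripper_force: 40.4
```

{"method": "jog_arm", "body": {"deltas": [0,0,0,1,0.3,-1,0.3,0,0,0,1,0.3,-1,0.3,0,0,0,1,0.3,-1,0.4,0,0,0,1,0.3,-1,0.55,0,0,0,1,0.3,-1,0.65,0,0,0,1,0.3,-1,0.65,0,0,0,1,0.3,4,0.65,0,0,0,1,0.3,15,0.65,0,0,0,1,0.3,40,0.65,0,0,0,1,0.3,80,0.65,0,0,0,1,0.3,115,0.65,0,0,0,1,0.3,115,0.65,0,0,0,1,0.3,115,0,0,0,0,1,0.3,115,0]}}

```text
clock: 9.05
position: [0.5362, -0.0688, 0.2127]
ee_rot: [-0.001, 0.53, 0.848, -0.0]
contact_force: [-0.9, -0.1, -0.2]
width: 0.0272
gripper_force: 0.0
```

Run:
```python
from h import *
s=manip.get_state();print(s["clock"],s["position"],s["contact_force"],s["width"])
w=imaging.get_image("wrist");cv2.imwrite("pics/w5.png",w);t=imaging.get_image("top");cv2.imwrite("pics/t5.png",t)
a=cv2.resize(w[60:300,150:350],(500,600),interpolation=cv2.INTER_CUBIC);b=cv2.resize(t[185:245,195:225+30],(300,300),interpolation=cv2.INTER_CUBIC)
cv2.imwrite("pics/c5.png",np.hstack([a,np.vstack([b,0*b])]))
q=blobs(w,"blue",(200,60,330,300),100);r=blobs(w,"red",(200,60,330,330),50);print(q,r)
for z in(.092,.127):print([np.round(onz("wrist",*k[1],z),4) for k in q])
```

```text
9.05 [ 0.53621422 -0.06878304  0.2127229 ] [-0.94220859 -0.0748237  -0.16104319] 0.02722904811398666
[(794, [253.4, 102.7], [31, 27]), (110, [254.3, 198.4], [12, 12])] [(688, [256.1, 259.3], [28, 27])]
[array([ 0.5033, -0.0029,  0.092 ]), array([ 0.5409, -0.0784,  0.092 ])]
[array([ 0.5035, -0.0028,  0.127 ]), array([ 0.5358, -0.0679,  0.127 ])]
```

View pics/c5.png

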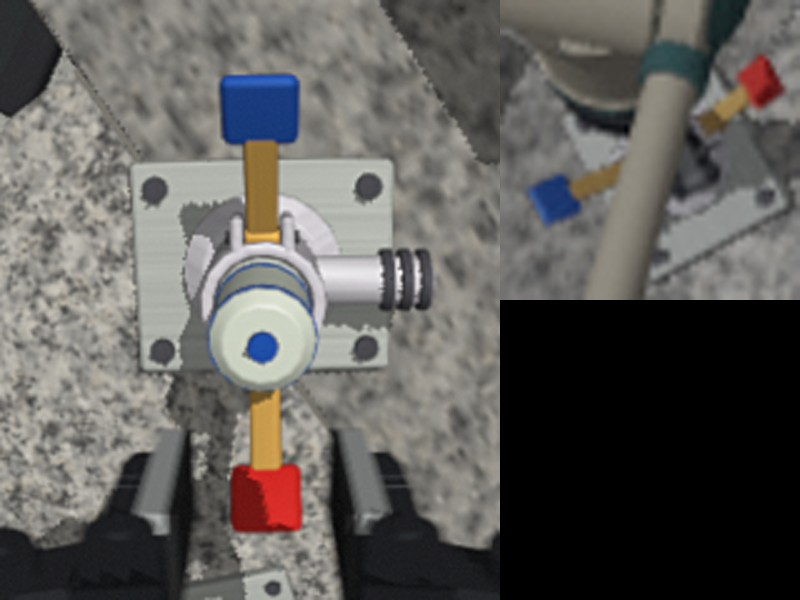

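The filter is seated upright in the bore, with its dot projecting to (0.536,-0.068). Next I'll work out the press paths.

```bash
cat > tab.py <<'E'
import numpy as np
u=np.array([.450,-.893])
for name,sg in(("red",1),("blue",-1)):
    for p in(45,40,35,30,25,20,15,10,5,0,-5,-10,-15,-20,-23,-25,-27):
        f=np.radians(p);s=52-p*.15 if p>0 else 52-p*.1
        rho=24.5+s*np.cos(f)-3.5*np.sin(f);h=9*np.sign(p)
        z=67.4+(rho+h-24.5)*np.tan(f)+3.5/np.cos(f)
        print(name,p,"rho %.0f"%rho,np.round(sg*u*rho,0),"tipz %.1f tcpz %.1f"%(z,z+11))
E
python3 tab.py
```

```text
red 45 rho 54 [ 24. -48.] tipz 110.9 tcpz 121.9
red 40 rho 57 [ 26. -51.] tipz 107.2 tcpz 118.2
red 35 rho 61 [ 27. -54.] tipz 103.4 tcpz 114.4
red 30 rho 64 [ 29. -57.] tipz 99.4 tcpz 110.4
red 25 rho 67 [ 30. -60.] tipz 95.2 tcpz 106.2
red 20 rho 69 [ 31. -62.] tipz 90.7 tcpz 101.7
red 15 rho 72 [ 32. -64.] tipz 86.1 tcpz 97.1
red 10 rho 74 [ 33. -66.] tipz 81.2 tcpz 92.2
red 5 rho 75 [ 34. -67.] tipz 76.1 tcpz 87.1
red 0 rho 76 [ 34. -68.] tipz 70.9 tcpz 81.9
red -5 rho 77 [ 35. -69.] tipz 67.1 tcpz 78.1
red -10 rho 77 [ 35. -69.] tipz 63.2 tcpz 74.2
red -15 rho 77 [ 35. -69.] tipz 59.3 tcpz 70.3
red -20 rho 76 [ 34. -68.] tipz 55.5 tcpz 66.5
red -23 rho 76 [ 34. -68.] tipz 53.2 tcpz 64.2
red -25 rho 75 [ 34. -67.] tipz 51.7 tcpz 62.7
red -27 rho 75 [ 34. -67.] tipz 50.3 tcpz 61.3
blue 45 rho 54 [-24.  48.] tipz 110.9 tcpz 121.9
blue 40 rho 57 [-26.  51.] tipz 107.2 tcpz 118.2
blue 35 rho 61 [-27.  54.] tipz 103.4 tcpz 114.4
blue 30 rho 64 [-29.  57.] tipz 99.4 tcpz 110.4
blue 25 rho 67 [-30.  60.] tipz 95.2 tcpz 106.2
blue 20 rho 69 [-31.  62.] tipz 90.7 tcpz 101.7
blue 15 rho 72 [-32.  64.] tipz 86.1 tcpz 97.1
blue 10 rho 74 [-33.  66.] tipz 81.2 tcpz 92.2
blue 5 rho 75 [-34.  67.] tipz 76.1 tcpz 87.1
blue 0 rho 76 [-34.  68.] tipz 70.9 tcpz 81.9
blue -5 rho 77 [-35.  69.] tipz 67.1 tcpz 78.1
blue -10 rho 77 [-35.  69.] tipz 63.2 tcpz 74.2
blue -15 rho 77 [-35.  69.] tipz 59.3 tcpz 70.3
blue -20 rho 76 [-34.  68.] tipz 55.5 tcpz 66.5
blue -23 rho 76 [-34.  68.] tipz 53.2 tcpz 64.2
blue -25 rho 75 [-34.  67.] tipz 51.7 tcpz 62.7
blue -27 rho 75 [-34.  67.] tipz 50.3 tcpz 61.3
```

{"method": "jog_arm", "body": {"deltas": [0,0,0,12,-24,-10,0,0,0,0,24,-48,-30,0,0,0,0,24,-48,-60,0,0,0,0,24,-48,-80,0,0,0,0,24,-48,-88,0,0,0,0,24,-48,-91,0,0,0,0,25,-50,-93,0,0,0,0,26,-51,-95,0,0,0,0,26,-51,-95,0]}}

```text
clock: 10.05
position: [0.5609, -0.1185, 0.1189]
ee_rot: [-0.002, 0.53, 0.848, -0.0]
contact_force: [-4.9, 4.3, 1.8]
width: 0.0001
gripper_force: 2.3
```

{"method": "jog_arm", "body": {"deltas": [0,0,0,0.5,-1.5,-2,0,0,0,0,1,-3,-4,0,0,0,0,2,-4.5,-6,0,0,0,0,3,-6,-8,0]}}

```text
clock: 10.45
position: [0.5639, -0.1241, 0.1114]
ee_rot: [-0.002, 0.53, 0.848, 0.0]
contact_force: [-5.6, 5.4, 5.3]
width: 0.0
gripper_force: 3.9
```

{"method": "jog_arm", "body": {"deltas": [0,0,0,0.5,-1.5,-2,0,0,0,0,1,-3,-4,0,0,0,0,1.5,-4,-6,0,0,0,0,2,-5,-8,0,0,0,0,2,-5,-8,0]}}

```text
clock: 10.95
position: [0.5662, -0.1288, 0.1032]
ee_rot: [-0.002, 0.53, 0.848, 0.001]
contact_force: [-3.8, 5.1, 3.6]
width: -0.0001
gripper_force: 2.8
```

Run:
```python
from h import *
s=imaging.get_image("scene");t=imaging.get_image("top")
cv2.imwrite("pics/s6.png",s)
print(blobs(s,"red",(236,180,275,225)),blobs(s,"blue",(205,205,235,230)),blobs(t,"red",(235,190,262,215)),blobs(t,"blue",(195,210,220,235)))
```

```text
[(7, [252.7, 198.7], [4, 4])] [] [] [(3, [206.7, 220.3], [2, 2])]
```

{"method": "jog_arm", "body": {"deltas": [0,0,0,0,0,30,0,0,0,0,0,0,65,0,0,0,0,-15,30,70,0,0,0,0,-35,70,70,0,0,0,0,-52,104,70,0,0,0,0,-60,119,60,0,0,0,0,-60,119,30,0,0,0,0,-60,119,15,0,0,0,0,-60,119,10,0,0,0,0,-60,120,8,0,0,0,0,-60,120,8,0]}}

```text
clock: 12.15
position: [0.509, -0.0111, 0.1112]
ee_rot: [0.001, 0.53, 0.848, 0.0]
contact_force: [-0.3, -0.2, 0.6]
width: -0.0
gripper_force: 0.0
```

{"method": "jog_arm", "body": {"deltas": [0,0,0,-1,1,-2,0,0,0,0,-1,2,-4,0,0,0,0,-1.5,3,-6,0,0,0,0,-2,4,-8,0,0,0,0,-2.5,5,-10,0,0,0,0,-3,6,-12,0,0,0,0,-3,6,-12,0]}}

```text
clock: 12.85
position: [0.5064, -0.0057, 0.1001]
ee_rot: [0.002, 0.53, 0.848, 0.0]
contact_force: [-0.1, -1.8, 6.6]
width: 0.0002
gripper_force: 3.1
```

{"method": "jog_arm", "body": {"deltas": [0,0,0,0,1,-2,0,0,0,0,-0.5,1.5,-4,0,0,0,0,-1,2,-6,0,0,0,0,-1,2.5,-8,0,0,0,0,-1,2.5,-8,0]}}

```text
clock: 13.35
position: [0.5051, -0.0032, 0.092]
ee_rot: [0.002, 0.53, 0.848, 0.0]
contact_force: [-1.4, -1.4, 6.4]
width: -0.0001
gripper_force: 3.0
```

Run:
```python
from h import *
w=imaging.get_image("wrist");s=imaging.get_image("scene");print(manip.get_state()["position"])
a=cv2.resize(w[40:380,130:380],(440,600));b=cv2.resize(s[170:250,200:270],(360,412),interpolation=cv2.INTER_CUBIC)
cv2.imwrite("pics/c6.png",np.hstack([a,np.vstack([b,np.zeros((188,360,3),np.uint8)])]))
```

```text
[ 0.5051103  -0.00322333  0.09192608]
```

View pics/c6.png

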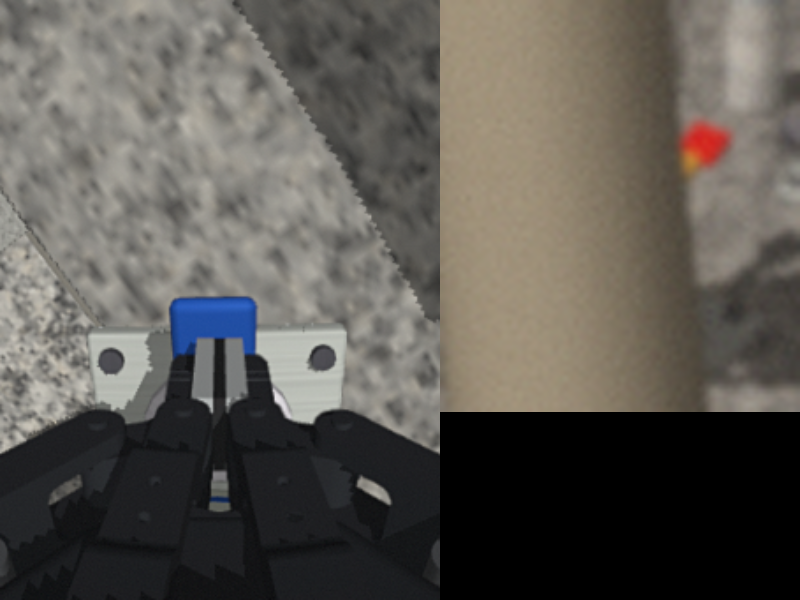

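The fingertips sit on the blue tab at about (213,320), and the red tab has gone down some. Back to red.

{"method": "jog_arm", "body": {"deltas": [0,0,0,0,0,35,0,0,0,0,0,0,75,0,0,0,0,16,-32,82,0,0,0,0,36,-72,82,0,0,0,0,55,-110,82,0,0,0,0,64,-128,70,0,0,0,0,64,-128,40,0,0,0,0,64,-128,22,0,0,0,0,64,-128,16,0,0,0,0,64,-128,13,0,0,0,0,64,-129,10,0,0,0,0,65,-130,7,0,0,0,0,65.5,-131,4,0,0,0,0,66,-132,1,0,0,0,0,66,-132,1,0]}}

```text
clock: 14.95
position: [0.5683, -0.1334, 0.0924]
ee_rot: [-0.002, 0.529, 0.848, -0.0]
contact_force: [-3.7, 1.5, 3.3]
width: -0.0004
gripper_force: 1.9
```

{"method": "jog_arm", "body": {"deltas": [0,0,0,0.3,-1,-2,0,0,0,0,0.6,-1.5,-4,0,0,0,0,1,-2,-6,0,0,0,0,1,-2.5,-8,0,0,0,0,1,-3,-10,0,0,0,0,1,-3,-10,0]}}

```text
clock: 15.55
position: [0.5706, -0.1361, 0.0826]
ee_rot: [-0.0, 0.53, 0.848, 0.001]
contact_force: [-0.9, 0.7, 2.5]
width: -0.0001
gripper_force: 1.5
```

{"method": "jog_arm", "body": {"deltas": [0,0,0,0,0,40,0,0,0,0,0,0,82,0,0,0,0,-16,32,90,0,0,0,0,-36,72,90,0,0,0,0,-56,112,90,0,0,0,0,-67,134,75,0,0,0,0,-67,134,40,0,0,0,0,-67,134,20,0,0,0,0,-67,134,14,0,0,0,0,-67,134,11,0,0,0,0,-67,135,8,0,0,0,0,-67,136,5,0,0,0,0,-68,136,2,0,0,0,0,-68,137,0,0,0,0,0,-68,137,0,0]}}

```text
clock: 17.05
position: [0.5042, -0.0018, 0.0833]
ee_rot: [0.002, 0.529, 0.848, -0.0]
contact_force: [-2.5, -2.9, 5.4]
width: 0.0
gripper_force: 2.4
```

{"method": "jog_arm", "body": {"deltas": [0,0,0,0,0,-2,0,0,0,0,0,0.5,-4,0,0,0,0,-0.5,0.5,-6,0,0,0,0,-0.5,0.5,-7,0,0,0,0,-0.5,0.5,-7,0]}}

```text
clock: 17.55
position: [0.5041, -0.0015, 0.0769]
ee_rot: [0.002, 0.529, 0.848, -0.0]
contact_force: [-3.6, -3.9, 10.0]
width: 0.0005
gripper_force: 4.4
```

{"method": "jog_arm", "body": {"deltas": [0,0,0,0,0,45,0,0,0,0,0,0,90,0,0,0,0,16,-32,97,0,0,0,0,36,-72,97,0,0,0,0,56,-112,97,0,0,0,0,69,-137,80,0,0,0,0,69,-137,40,0,0,0,0,69,-137,20,0,0,0,0,69,-137,13,0,0,0,0,69,-137,9,0,0,0,0,69,-137,6,0,0,0,0,69,-137,4,0,0,0,0,69,-138,2,0,0,0,0,69,-138,0,0,0,0,0,69,-138,-2,0,0,0,0,69,-138,-2,0]}}

```text
clock: 19.15
position: [0.5727, -0.1375, 0.0753]
ee_rot: [0.002, 0.53, 0.848, 0.001]
contact_force: [-1.3, 1.5, 7.9]
width: 0.0
gripper_force: 3.4
```

Run:
```python
from h import *
w=imaging.get_image("wrist");s=manip.get_state();print(s["position"],s["contact_force"])
cv2.imwrite("pics/w7.png",w);q=blobs(w,"blue",(180,40,330,300),40);print(q)
for k in q:print([np.round(onz("wrist",*k[1],z),4) for z in(.06,.065,.07,.126)])
```

```text
[ 0.57271083 -0.1374908   0.07532905] [-2.00472086  1.86667194  7.28962147]
[(958, [245.7, 86.9], [36, 35])]
[array([ 0.5336, -0.0661,  0.06  ]), array([ 0.5338, -0.0663,  0.065 ]), array([ 0.5341, -0.0665,  0.07  ]), array([ 0.5365, -0.0685,  0.126 ])]
```

{"method": "jog_arm", "body": {"deltas": [0,0,0,0,0,-2,0,0,0,0,0,0,-4,0,0,0,0,0,0,-5,0,0,0,0,0,0,-5,0]}}

```text
clock: 19.6
position: [0.5725, -0.1371, 0.0705]
ee_rot: [0.001, 0.53, 0.848, 0.001]
contact_force: [-2.0, 3.1, 8.6]
width: -0.0001
gripper_force: 3.9
```

{"method": "jog_arm", "body": {"deltas": [0,0,0,0,0,45,0,0,0,0,0,0,90,0,0,0,0,-16,32,104,0,0,0,0,-36,72,104,0,0,0,0,-56,112,100,0,0,0,0,-69,138,80,0,0,0,0,-69,138,42,0,0,0,0,-69,138,20,0,0,0,0,-69,138,13,0,0,0,0,-69,138,9,0,0,0,0,-69,138,6,0,0,0,0,-69,138,4,0,0,0,0,-69,138,2,0,0,0,0,-69,138,0,0,0,0,0,-69,138,-2,0,0,0,0,-69,138,-2,0]}}

```text
clock: 21.2
position: [0.5039, -0.0008, 0.0681]
ee_rot: [0.002, 0.53, 0.848, 0.0]
contact_force: [-3.8, 0.2, 9.2]
width: -0.0
gripper_force: 4.6
```

{"method": "jog_arm", "body": {"deltas": [0,0,0,0,0,45,0,0,0,0,0,0,90,0,0,0,0,16,-32,106,0,0,0,0,36,-72,106,0,0,0,0,56,-112,102,0,0,0,0,69,-138,80,0,0,0,0,69,-138,42,0,0,0,0,69,-138,20,0,0,0,0,69,-138,12,0,0,0,0,69,-138,8,0,0,0,0,69,-138,5,0,0,0,0,69,-138,3,0,0,0,0,69,-138,1,0,0,0,0,69,-138,-1,0,0,0,0,69,-138,-3,0,0,0,0,69,-138,-3,0]}}

```text
clock: 22.8
position: [0.5725, -0.1375, 0.0652]
ee_rot: [0.001, 0.53, 0.848, 0.001]
contact_force: [-2.9, 2.5, 8.9]
width: 0.0001
gripper_force: 3.5
```

{"method": "jog_arm", "body": {"deltas": [0,0,0,0,0,-1.5,0,0,0,0,0,0,-3,0,0,0,0,0,0,-3,0]}}

```text
clock: 23.1
position: [0.5728, -0.1378, 0.0624]
ee_rot: [0.002, 0.53, 0.848, 0.001]
contact_force: [-1.9, 0.9, 8.4]
width: 0.0001
gripper_force: 3.9
```

{"method": "jog_arm", "body": {"deltas": [0,0,0,0,0,-1,0,0,0,0,0,0,-2,0,0,0,0,0,0,-2,0]}}

```text
clock: 23.4
position: [0.573, -0.1378, 0.0606]
ee_rot: [0.002, 0.53, 0.848, 0.001]
contact_force: [-1.6, 2.5, 10.6]
width: -0.0003
gripper_force: 4.3
```

{"method": "jog_arm", "body": {"deltas": [0,0,0,0,0,-1,0,0,0,0,0,0,-2,0,0,0,0,0,0,-2,0]}}

```text
clock: 23.7
position: [0.5732, -0.1381, 0.0587]
ee_rot: [0.002, 0.53, 0.848, 0.001]
contact_force: [-1.4, 0.5, 10.3]
width: 0.0002
gripper_force: 4.3
```

{"method": "jog_arm", "body": {"deltas": [0,0,0,0,0,-1,0,0,0,0,0,0,-2,0,0,0,0,0,0,-2,0]}}

```text
clock: 24.0
position: [0.5734, -0.1381, 0.0577]
ee_rot: [0.003, 0.529, 0.848, 0.001]
contact_force: [-1.8, 1.3, 16.4]
width: -0.0001
gripper_force: 6.7
```

{"method": "jog_arm", "body": {"deltas": [0,0,0,0,0,-1,0,0,0,0,0,0,-2,0,0,0,0,0,0,-2,0]}}

```text
clock: 24.3
position: [0.5739, -0.1385, 0.0571]
ee_rot: [0.004, 0.529, 0.848, 0.001]
contact_force: [-3.1, 1.0, 22.8]
width: -0.0002
gripper_force: 9.8
```

Red is on its stop: the force climbed to 23 N with almost no travel. Now blue.

{"method": "jog_arm", "body": {"deltas": [0,0,0,0,0,40,0,0,0,0,0,0,85,0,0,0,0,-5,10,119,0,0,0,0,-25,50,119,0,0,0,0,-45,90,119,0,0,0,0,-64,128,110,0,0,0,0,-69,138,75,0,0,0,0,-69,138,40,0,0,0,0,-69,138,25,0,0,0,0,-69,138,20,0,0,0,0,-69,138,17,0,0,0,0,-69,138,15,0,0,0,0,-69,138,13,0,0,0,0,-69,138,11,0,0,0,0,-69,138,9,0,0,0,0,-69,138,7,0,0,0,0,-69,138,7,0]}}

```text
clock: 26.0
position: [0.5045, -0.0011, 0.0615]
ee_rot: [0.003, 0.529, 0.848, 0.001]
contact_force: [-3.2, -0.6, 12.2]
width: -0.0001
gripper_force: 5.5
```

{"method": "jog_arm", "body": {"deltas": [0,0,0,0,0,-1,0,0,0,0,0,0,-2,0,0,0,0,0,0,-2,0]}}

```text
clock: 26.3
position: [0.5046, -0.0011, 0.0611]
ee_rot: [0.003, 0.529, 0.848, 0.001]
contact_force: [-5.8, -0.5, 24.6]
width: 0.0001
gripper_force: 11.5
```

{"method": "jog_arm", "body": {"deltas": [0,0,0,0,0,-1,0,0,0,0,0,0,-2,0,0,0,0,0,0,-2,0]}}

```text
clock: 26.6
position: [0.5048, -0.0012, 0.0607]
ee_rot: [0.004, 0.529, 0.848, 0.001]
contact_force: [-8.8, -0.9, 37.9]
width: 0.0001
gripper_force: 17.4
```

That peaked at 38 N, over the 30 N wanted, because I sent the creep steps without reading the force between them. I'll back off now and check both arms in the images.

{"method": "jog_arm", "body": {"deltas": [0,0,0,0,0,20,0,0,0,0,0,0,60,0,0,0,0,0,0,105,0,0,0,0,10,-20,140,0,0,0,0,30,-60,150,0,0,0,0,35,-70,150,0,0,0,0,35,-70,150,0,0,0,0,35,-70,150,0.65,0,0,0,35,-70,150,0.65,0,0,0,35,-70,150,0.65,0,0,0,35,-70,150,0.65]}}

```text
clock: 27.7
position: [0.537, -0.0692, 0.204]
ee_rot: [-0.0, 0.529, 0.848, -0.0]
contact_force: [0.0, -0.1, 0.8]
width: 0.0551
gripper_force: 0.0
```

Run:
```python
from h import *
w=imaging.get_image("wrist");s=manip.get_state();print(s["clock"],s["position"],s["contact_force"])
cv2.imwrite("pics/w8.png",w);q=blobs(w,"blue",(180,40,330,300),40);r=blobs(w,"red",(180,200,330,340),40);print(q,r)
for k in q+r:print([np.round(onz("wrist",*k[1],z),4) for z in(.044,.125)])
cv2.imwrite("pics/c8.png",cv2.resize(w[60:320,150:350],(460,598),interpolation=cv2.INTER_CUBIC))
```

```text
27.75 [ 0.53720167 -0.06928985  0.20410259] [0.42470827 0.2612442  0.17418962]
[(547, [253.2, 100.1], [27, 25]), (116, [253.8, 200.9], [12, 13])] [(305, [255.0, 241.7], [23, 17])]
[array([ 0.5032, -0.0013,  0.044 ]), array([ 0.5037, -0.0018,  0.125 ])]
[array([ 0.5488, -0.0936,  0.044 ]), array([ 0.5368, -0.0686,  0.125 ])]
[array([ 0.5708, -0.1357,  0.044 ]), array([ 0.5526, -0.0991,  0.125 ])]
```

View pics/c8.png

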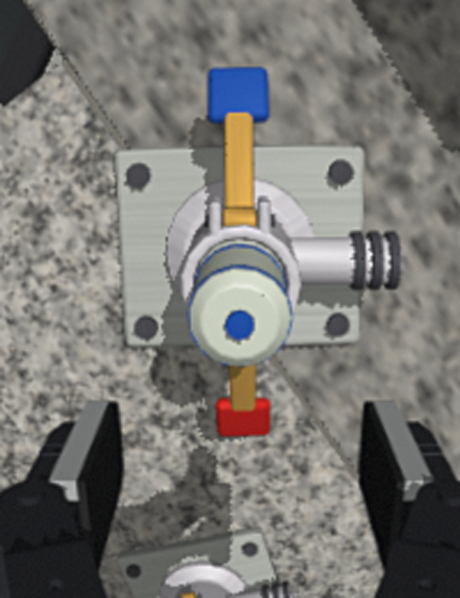

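Both tabs project symmetrically, 75.2 mm from the axis, which is what the stops should give. The filter is upright and drawn down. I'll gently re-press red to make sure of its stop.

{"method": "jog_arm", "body": {"deltas": [0,0,0,12,-24,0,0,0,0,0,32,-65,-10,0,0,0,0,32,-65,-50,0,0,0,0,32,-65,-95,0,0,0,0,32,-65,-125,0,0,0,0,32,-65,-137,0,0,0,0,32,-65,-141,0,0,0,0,32,-65,-144,0,0,0,0,32,-65,-146,0,0,0,0,32,-65,-146,0]}}

```text
clock: 28.75
position: [0.5708, -0.1353, 0.06]
ee_rot: [0.002, 0.53, 0.848, 0.0]
contact_force: [0.3, 0.2, 0.8]
width: -0.0001
gripper_force: 0.7
```

{"method": "jog_arm", "body": {"deltas": [0,0,0,0,0,-1,0,0,0,0,0,0,-2,0,0,0,0,0,0,-2,0]}}

```text
clock: 29.05
position: [0.5709, -0.1353, 0.0596]
ee_rot: [0.002, 0.53, 0.848, 0.001]
contact_force: [-3.3, 1.3, 13.7]
width: -0.0002
gripper_force: 5.5
```

{"method": "jog_arm", "body": {"deltas": [0,0,0,0,0,-1,0,0,0,0,0,0,-1.5,0,0,0,0,0,0,-1.5,0]}}

```text
clock: 29.35
position: [0.571, -0.1352, 0.0594]
ee_rot: [0.002, 0.53, 0.848, 0.001]
contact_force: [-4.7, 3.3, 20.4]
width: -0.0001
gripper_force: 8.6
```

Red is firm against its stop: 20 N and no give. I'll retreat clear of everything and hand the job in.

{"method": "jog_arm", "body": {"deltas": [0,0,0,0,0,20,0,0,0,0,0,0,65,0,0,0,0,0,0,110,0,0,0,0,0,0,150,0,0,0,0,0,0,180,0,0,0,0,-20,-20,190,0,0,0,0,-40,-50,190,0,0,0,0,-40,-50,190,0,0,0,0,-40,-50,190,0,0,0,0,-40,-50,190,0]}}

```text
clock: 30.35
position: [0.5298, -0.1845, 0.2449]
ee_rot: [0.0, 0.53, 0.848, 0.0]
contact_force: [-0.8, 0.4, 0.3]
width: -0.0003
gripper_force: 0.0
```

Run:
```python
from h import *
s=manip.get_state();print(s["clock"],s["position"],s["contact_force"])
w=imaging.get_image("wrist");print(blobs(w,"blue",(150,20,360,300),40),blobs(w,"red",(150,20,360,330),40))
print(manip.sign_off())
```

```text
30.35 [ 0.52980738 -0.18446355  0.24494549] [-0.84543735  0.36209811  0.26841613]
[(88, [321.1, 72.0], [11, 11]), (116, [275.1, 234.7], [16, 11])] [(364, [304.9, 144.8], [23, 19])]
the job is handed in; nothing more can be done
None
```

The filter is locked in the large coupler with both cam arms pressed down in turn to their stops, and the job was handed in at about 30 s; one press on the blue arm at its stop briefly read 38 N, above the 30 N asked for.

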